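# Build up the spacer stack on an arbor and press it home

## Task

Finish the spacer stack on the upright arbor, widest at the bottom to narrowest on top: the widest spacer is already on it but is tight and has stuck above the flange, so thread the middle-sized spacer on first, then the narrow one on top, and press the whole stack down until the widest spacer is fully home on the flange. The arbor is not clamped at the centre of its base, so feel for it gently and do not ram or force the spacers, let go of everything at the end, and leave the other things on the bench alone.

Things in the scene. Friction and masses are not known exactly. Their poses are not given: they have to be found in the camera images.
- base_top (a point): Centre of the top face of the fixture's grey base block, 18 mm above the table, z up. The arbor is NOT at this point: it stands off it by up to 6 mm along each of the block's x and y axes, either way (up to 8.5 mm in all), different each time and not measured. When the stack is home, the middle spacer's centre is 30 mm and the narrow one's 48 mm above this point.
- arbor_base: The fixture, fixed to the table; origin under its block (92 x 92 x 18 mm, x and y along its sides, four 3 mm high screw heads at the corners). On it a clamped steel flange, 68 mm wide, upper face 8 mm above base_top, with the arbor: an upright steel shaft 16 mm thick, flat top 74 mm above base_top, 0.7 mm chamfer. Flange, arbor and widest spacer share one axis and do not give sideways.
- wide_spacer (a joint): How far the widest spacer (62 mm across, on the arbor) has been pushed down, in m. 0: 16 mm above the flange; 0.016: home on it. On it is a steel spring washer (44 mm wide, 7 N per mm, 3 mm travel), top 38 mm minus this value above base_top. Starts at 0 to 0.009. Tight: about 9 N downward makes it slide; it stays where left and goes hard when home. Over 40 N on a spacer or the fixture is forcing.
- mid_center (a point): Centre of the middle-sized loose spacer, a plain aluminium ring 50 mm across, 16 mm thick, bore 18.5 mm right through (1.25 mm clearance all round on the arbor), 0.07 kg; it lies flat on the table; the point is half-way up on the bore's axis (8 mm above its underside), z along the bore.
- narrow_center (a point): Centre of the narrow loose spacer, a plain aluminium ring 38 mm across, 20 mm thick, bore 18.5 mm right through, 0.05 kg; it lies flat on the table; the point is half-way up on the bore's axis (10 mm above its underside), z along the bore.
- weight: Bystander: a small brass-coloured knobbed weight, 32 mm across, 34 mm high; origin under its centre.
- tee: Bystander: a metal tee fitting, 29 x 34 x 16 mm; origin under its centre.
- star_knob: Bystander: a black star knob, 32 mm across, 20 mm high; origin under its centre.
Things that resemble listed ones, but are neither listed nor needed, are in the scene too. Leave any red look-alike of the part that bears narrow_center alone. What is shaped like the part that bears mid_center but turquoise is not meant.

How it is judged:
By the outcome, as a careful person would: the job done as asked, in the order asked, and still so for the second after the job is handed in, with the robot touching nothing.
It also fails if it takes over 64 s, if anything falls off the work surface, if the arm or the gripper's body presses on something with over 40 N, if the wrist force passes 120 N, or if a joint passes its speed limit or range.

## Robot

A 7-joint arm with a two-finger parallel gripper is mounted at the origin on a cart in front of the work surface, level with it; the furniture and walls round the work are solid. World frame = base frame: x ahead of the robot, y to its left, z up, the work surface at z = 0. Lengths are in m, angles in rad, forces in N, time in s.
With the tool pointing down it reaches from about 0.4 to 0.85 m from the base axis. Payload 6.9 kg.
Tool frame: the origin (TCP) lies on the centre line of the jaws, within the pads' length; the fingertips stand 25 mm ahead of it and the grasp point (between the pads) lies 6 mm ahead of it; z points along the fingers, x is the direction in which the jaws open and shut, and the axes are right-handed (so a half turn about z gives the same grasp; the last joint's range is limited). The gripper opens to 85 mm and grips with 20 to 120 N. Pads are 22 mm wide; open, the fingers measure 114 mm over their backs; the gripper's body (76 mm by 85 mm) begins 54 mm behind the grasp point. The pads swing forward as they close: fully open they stand 13 mm farther back than shut.
Start: joints at [-1.202, 0.507, -0.238, 1.5, 0.126, 1.149, -0.155], TCP at [0.162, 0.604, 0.256] pointing down, gripper open.
Joint ranges: [-3.08, 3.08], [-0.24, 2.05], [-1.43, 1.35], [0, 2.5], [-1.52, 4.66], [0.17, 1.96], [-2.89, 2.89]. Speed limits (rad/s): [2.39, 2.39, 3.14, 3.14, 3.14, 3.14, 3.14].

## Interface

Orientations are given as [roll, pitch, yaw] about the fixed x, y, z axes, in that order (R = Rz(yaw) Ry(pitch) Rx(roll)).
In Python, from rig import observe, viewer, close_job gives the robot as it stands.
- The arm moves only by the shell command python3 -m handwheel 'ROWS' [FORCE]. ROWS is JSON, a list of rows, each a list of 7 numbers: the shift along the tool's x, y, z in m, then the turn, a rotation vector about the tool's x, y, z in rad, then the finger opening in m, from 0 to 0.0854. A call has 1 to 12 rows; each row shifts and turns the pose as measured when the row begins, along the tool's axes as they then stand; what a row does not reach is not made up. A row lasts 1/8 s, in which the tool goes at most 62.5 mm and 10.7 degrees, less where a joint would pass 70% of its speed; a pose out of reach is approached as far as the arm can. A call with a gripper value outside its range is refused whole. The fingers move at their own pace and stop on an object; FORCE is the grip in N (left out, the last holds). Time passes only in rows, so rows that do not move let the fingers close. It gives the time, the measured TCP pose, the force and the opening at its end, in the units of the state.
- observe(): the state, without advancing time (a new reading comes with each control period).
- viewer.read_camera(name): name is "scene" or "top" or "wrist"; returns the picture (420x560x3 uint8, red, green, blue); there is no depth.
- viewer.calibration(name): a dict with "intrinsics" (3x3 intrinsics, pixels), "D" ([k1, k2, p1, p2, k3] as OpenCV has them; the pictures are not rectified), "T" (4x4, takes a point from camera to world coordinates). Camera axes: x right, y down, z forward; pixel columns grow to the right and rows downward; lengths in m; the calibration is good to about 2 mm. A picture is of the moment at which its call begins: read the wrist's pose just before it. calibration takes no time and is no camera call; for the wrist camera it gives the pose at the moment of the call.
- close_job(): hands the job in, once; it reports no verdict.
The state is a dict: "time": time; "joint_pos": joint angles; "dq": joint speeds; "joint_efforts": joint torques, N m; "ee_pos": TCP position; "orientation": TCP orientation; "force": force on the tool from outside, world axes, zero at the start; "torque": the same for the moment, N m; "grip_width": finger opening in m.
Only numpy, scipy, OpenCV 4.12 (cv2) and the standard library are available. Lean on these libraries where they do the work, as an engineer would, in place of code of your own. Each camera call takes 0.05 s, during which the arm holds its last target.

## Working session

There is one attempt and no reset: what is moved stays moved. The work goes in short steps, Python scripts to look and compute and a shell command to move; the robot and the scene stay as the last step left them, time stands still between calls to the robot, and variables do not carry over. Pictures are saved under pics/ and viewed, and the job is handed in when it is done.

```bash
ls; mkdir -p pics; python3 - <<'E'
from rig import observe, viewer
import cv2,numpy as np
s=observe();print(s)
for n in ("scene","top","wrist"):
    c=viewer.calibration(n);print(n,np.round(c["intrinsics"],2).tolist(),c["D"],np.round(c["T"],4).tolist())
    im=viewer.read_camera(n);cv2.imwrite(f"pics/{n}0.png",im[:,:,::-1])
E
```

```text
pics
{'time': 0.0, 'joint_pos': array([-1.20250612,  0.50834649, -0.23751314,  1.50114492,  0.12571938,
        1.14890891, -0.15483749]), 'dq': array([-0.0015727 ,  0.00096132, -0.00057005,  0.00065925,  0.00041698,
       -0.00015588, -0.00117967]), 'joint_efforts': array([-7.06048604e-05, -6.20591640e+01, -2.18645811e+00, -2.49655956e+01,
        1.27514321e-02,  1.19121661e-02, -1.38232849e-06]), 'ee_pos': array([0.1623258, 0.6030693, 0.2554197]), 'orientation': array([3.14153409e+00, 1.81543287e-03, 1.30798504e+00]), 'force': array([ 0.31052061, -0.31454086,  0.35563264]), 'torque': array([-0.04592948,  0.0460642 ,  0.04821687]), 'grip_width': 0.08523113125186024}
scene [[544.45, 0.0, 283.78], [0.0, 544.45, 210.87], [0.0, 0.0, 1.0]] [-0.10427031  0.          0.          0.          0.        ] [[0.7631, -0.3679, 0.5314, -0.0041], [-0.6462, -0.4161, 0.6398, -0.8068], [-0.0143, -0.8316, -0.5552, 0.5671], [0.0, 0.0, 0.0, 1.0]]
top [[484.75, 0.0, 283.73], [0.0, 484.75, 210.52], [0.0, 0.0, 1.0]] [-0.10816543  0.          0.          0.          0.        ] [[-0.0244, -0.9897, 0.1413, 0.3534], [-0.9997, 0.0233, -0.0098, -0.2401], [0.0065, -0.1415, -0.9899, 0.8917], [0.0, 0.0, 0.0, 1.0]]
wrist [[306.92, 0.0, 281.16], [0.0, 306.92, 201.85], [0.0, 0.0, 1.0]] [0.00370404 0.         0.         0.         0.        ] [[0.2602, 0.9321, 0.2518, 0.0982], [0.9655, -0.2507, -0.0699, 0.6202], [-0.0021, 0.2613, -0.9652, 0.3729], [0.0, 0.0, 0.0, 1.0]]
```

View pics/scene0.png

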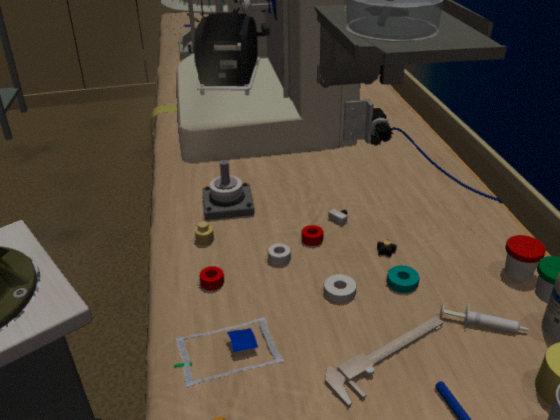

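View pics/top0.png

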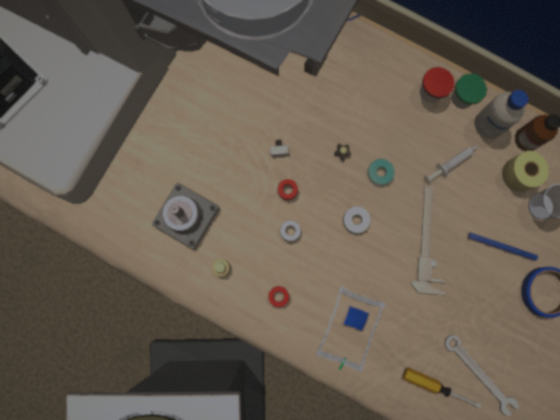

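View pics/wrist0.png

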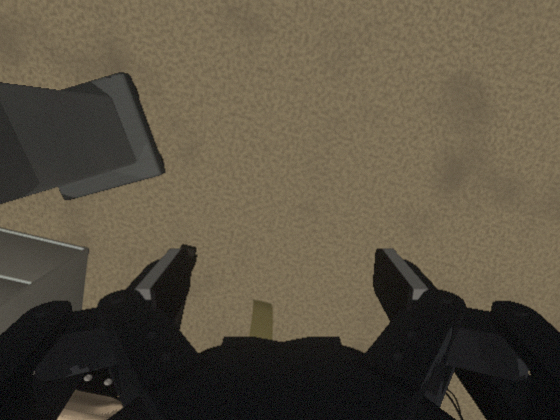

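The top view shows the fixture at (186,215). There are two plain silver rings: (357,220) larger, the middle spacer, and (290,231) smaller, the narrow one. The look-alikes are red rings at (288,189) and (279,297), and a turquoise one at (381,172). Colour and size fit the silver ones. I'll crop to confirm and measure.

```bash
cat > h.py <<'E'
import cv2,numpy as np
from rig import observe,viewer
from scipy.spatial.transform import Rotation as R
def ray(c,uv,z):
    uv=np.asarray(uv,float).reshape(-1,1,2)
    n=cv2.undistortPoints(uv,c["intrinsics"],np.asarray(c["D"])).reshape(-1,2)
    d=np.c_[n,np.ones(len(n))]@c["T"][:3,:3].T; o=c["T"][:3,3]
    return o+d*((z-o[2])/d[:,2])[:,None]
def proj(c,P):
    T=np.linalg.inv(c["T"]);rv,_=cv2.Rodrigues(T[:3,:3])
    return cv2.projectPoints(np.asarray(P,float).reshape(-1,1,3),rv,T[:3,3],c["intrinsics"],np.asarray(c["D"]))[0].reshape(-1,2)
E
python3 - <<'E'
from h import *
top=cv2.imread("pics/top0.png");sc=cv2.imread("pics/scene0.png")
a=cv2.resize(top[140:300,150:420],None,fx=2.9,fy=2.9,interpolation=cv2.INTER_CUBIC)
cv2.imwrite("pics/croptop.png",a)
b=cv2.resize(sc[150:310,190:430],None,fx=3.2,fy=3.2,interpolation=cv2.INTER_CUBIC)
cv2.imwrite("pics/cropsc.png",b)
for n,pts in (("top",[(186,215),(357,220),(290,231),(288,189),(279,297),(381,172)]),("scene",[(340,285),(279,252),(228,200)])):
    c=viewer.calibration(n);print(n,np.round(ray(c,pts,0.017),3).tolist())
E
```

```text
top [[0.474, -0.07, 0.017], [0.458, -0.382, 0.017], [0.44, -0.259, 0.017], [0.518, -0.258, 0.017], [0.323, -0.237, 0.017], [0.546, -0.431, 0.017]]
scene [[0.456, -0.383, 0.017], [0.438, -0.26, 0.017], [0.468, -0.075, 0.017]]
```

View pics/croptop.png

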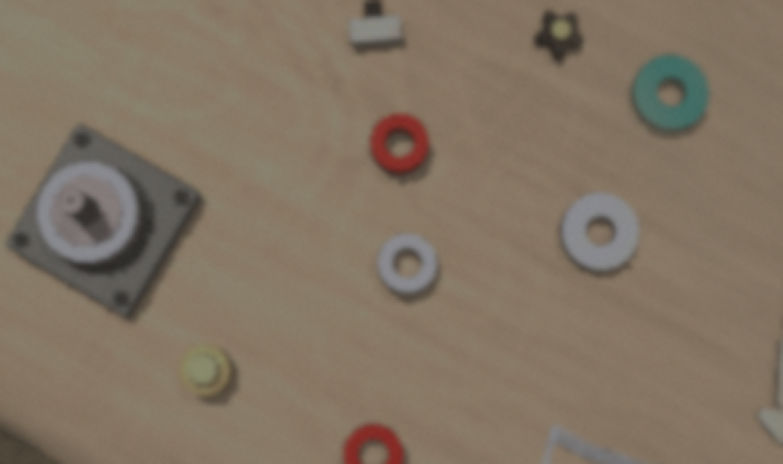

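View pics/cropsc.png

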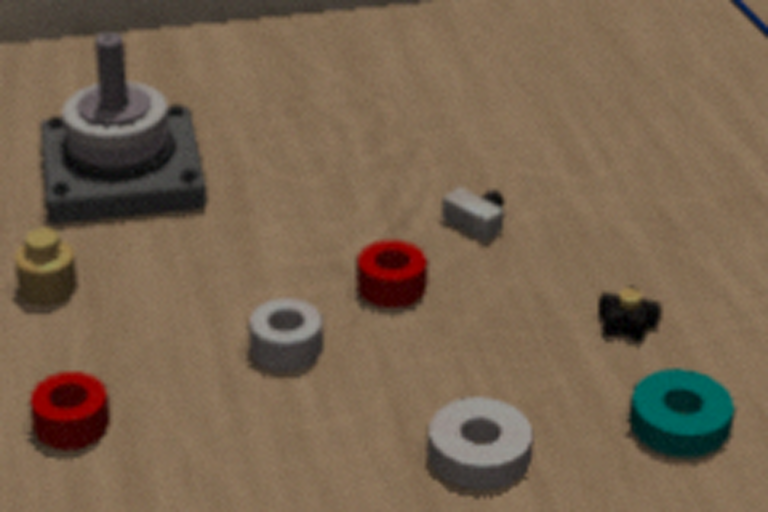

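The crops confirm it: silver large ring (600,232 in the top crop) is the middle spacer, silver small ring (407,265) the narrow one. The red and turquoise ones are excluded. Next, precise measurements.

```bash
python3 - <<'E'
from h import *
for n,ps in (("top",{"mid":(357,220,.016),"nar":(290,231,.020)}),("scene",{"mid":(340,285,.016),"nar":(279,250,.020)})):
    im=cv2.imread(f"pics/{n}0.png");c=viewer.calibration(n)
    hsv=cv2.cvtColor(im,cv2.COLOR_BGR2HSV)
    for k,(u,v,z) in ps.items():
        w=im[v-28:v+28,u-28:u+28];h=hsv[v-28:v+28,u-28:u+28]
        if n=="scene": m=((h[...,1]<60)&(h[...,2]>130)).astype(np.uint8)
        else: m=((h[...,1]<50)&(h[...,2]>110)).astype(np.uint8)
        cs,hi=cv2.findContours(m,cv2.RETR_CCOMP,cv2.CHAIN_APPROX_NONE)
        for i,q in enumerate(cs):
            if len(q)<15: continue
            P=ray(c,q.reshape(-1,2)+[u-28,v-28],z)[:,:2]
            (x,y),r=cv2.minEnclosingCircle(P.astype(np.float32)*1000)
            A=np.c_[2*P,np.ones(len(P))];s=np.linalg.lstsq(A,(P**2).sum(1),rcond=None)[0]
            print(n,k,"hole" if hi[0,i,3]>=0 else "outer",len(q),"fit",np.round(s[:2],4),"R",round(float(np.sqrt(s[2]+s[0]**2+s[1]**2)),4))
    def big(x0,y0,x1,y1,name): cv2.imwrite(f"pics/{name}.png",cv2.resize(im[y0:y1,x0:x1],None,fx=7,fy=7,interpolation=cv2.INTER_CUBIC))
    if n=="top": big(145,175,230,255,"fixtop")
    else: big(190,150,265,225,"fixsc")
E
```

```text
top mid outer 76 fit [ 0.4601 -0.382 ] R 0.0243
top mid hole 30 fit [ 0.4605 -0.3819] R 0.0098
top nar outer 59 fit [ 0.4425 -0.2588] R 0.0184
top nar hole 29 fit [ 0.4431 -0.2589] R 0.0095
scene mid outer 74 fit [ 0.4581 -0.3803] R 0.0233
scene mid hole 35 fit [ 0.4578 -0.3807] R 0.0112
scene nar outer 50 fit [ 0.4402 -0.2573] R 0.017
scene nar hole 31 fit [ 0.4399 -0.2581] R 0.0116
```

View pics/fixtop.png

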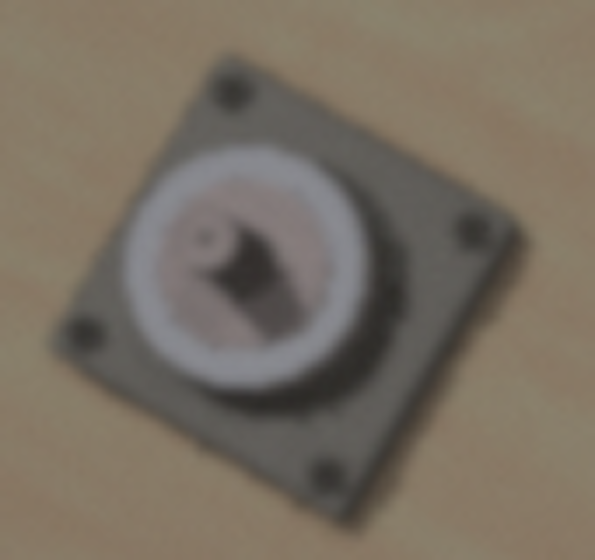

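View pics/fixsc.png

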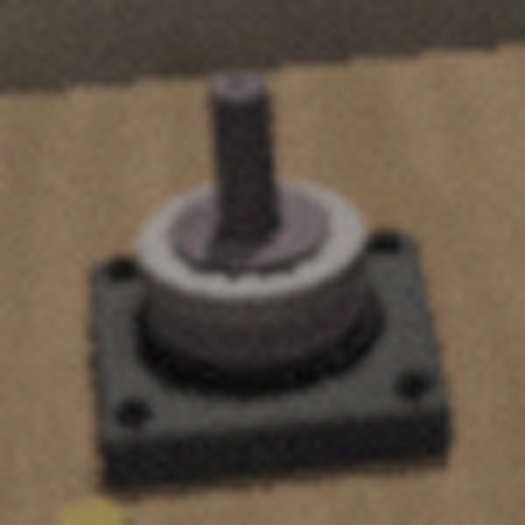

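```bash
python3 - <<'E'
from h import *
f=lambda p,o:(np.array(p)+.5)/7-.5+o
ct=viewer.calibration("top");cs=viewer.calibration("scene")
st=f([(231,91),(474,231),(327,475),(83,333)],(145,175));ss=f([(122,267),(387,241),(414,384),(133,411)],(190,150))
for c,s in((ct,st),(cs,ss)):
    P=ray(c,s,.021);print(np.round(P[:,:2],4).tolist(),"mean",np.round(P.mean(0),4), np.linalg.norm(np.diff(P,axis=0),axis=1).round(4))
print("tip top",ray(ct,f([(207,238)],(145,175)),.092).round(4)," scene",ray(cs,f([(240,86)],(190,150)),.092).round(4))
for z in (.045,.05,.055): print("wide",z,ray(ct,f([(247,267),(125,267),(369,267)],(145,175)),z).round(4).tolist(),ray(cs,f([(251,238),(137,238),(367,238)],(190,150)),z).round(4).tolist())
E
```

```text
[[0.5248, -0.0551], [0.4861, -0.119], [0.4235, -0.0806], [0.4618, -0.0167]] mean [ 0.474  -0.0678  0.021 ] [0.0746 0.0734 0.0745]
[[0.4592, -0.0168], [0.5227, -0.0547], [0.484, -0.1183], [0.421, -0.0797]] mean [ 0.4717 -0.0674  0.021 ] [0.074  0.0744 0.0739]
tip top [[ 0.4751 -0.0647  0.092 ]]  scene [[ 0.4728 -0.0636  0.092 ]]
wide 0.045 [[0.4746, -0.0646, 0.045], [0.4754, -0.0334, 0.045], [0.4739, -0.0956, 0.045]] [[0.4732, -0.0621, 0.045], [0.4503, -0.0416, 0.045], [0.4965, -0.0829, 0.045]]
wide 0.05 [[0.4739, -0.0656, 0.05], [0.4746, -0.0346, 0.05], [0.4732, -0.0965, 0.05]] [[0.4687, -0.0693, 0.05], [0.4459, -0.0489, 0.05], [0.4917, -0.0899, 0.05]]
wide 0.055 [[0.4732, -0.0667, 0.055], [0.4739, -0.0359, 0.055], [0.4725, -0.0973, 0.055]] [[0.4641, -0.0764, 0.055], [0.4415, -0.0563, 0.055], [0.4869, -0.0968, 0.055]]
```

```bash
python3 - <<'E'
from h import *
ct=viewer.calibration("top");cs=viewer.calibration("scene")
t=[(75,195),(140,80),(0,165),(160,30),(275,65),(310,70),(350,15),(130,5),(320,45)]
for z in(0.,.08,.3,.45): print(z,[tuple(p[:2].round(2)) for p in ray(ct,t,z)])
s=[(183,155),(330,145),(178,60),(350,140),(290,100)]
for z in(0,.04,.08): print(z,[tuple(p[:2].round(2)) for p in ray(cs,s,z)])
im=cv2.imread("pics/top0.png");cv2.imwrite("pics/t_b.png",cv2.resize(cv2.convertScaleAbs(im[:260,:380],alpha=2.2),None,fx=2.1,fy=2.1))
im=cv2.imread("pics/scene0.png");cv2.imwrite("pics/s_b.png",cv2.resize(cv2.convertScaleAbs(im[:260,140:540],alpha=2),None,fx=2,fy=2))
E
```

```text
0.0 [(np.float64(0.52), np.float64(0.15)), (np.float64(0.75), np.float64(0.03)), (np.float64(0.58), np.float64(0.3)), (np.float64(0.85), np.float64(-0.01)), (np.float64(0.77), np.float64(-0.24)), (np.float64(0.76), np.float64(-0.31)), (np.float64(0.88), np.float64(-0.39)), (np.float64(0.91), np.float64(0.05)), (np.float64(0.81), np.float64(-0.33))]
0.08 [(np.float64(0.5), np.float64(0.11)), (np.float64(0.71), np.float64(0.0)), (np.float64(0.56), np.float64(0.26)), (np.float64(0.81), np.float64(-0.03)), (np.float64(0.73), np.float64(-0.24)), (np.float64(0.72), np.float64(-0.3)), (np.float64(0.83), np.float64(-0.38)), (np.float64(0.86), np.float64(0.03)), (np.float64(0.77), np.float64(-0.32))]
0.3 [(np.float64(0.46), np.float64(0.02)), (np.float64(0.61), np.float64(-0.06)), (np.float64(0.51), np.float64(0.12)), (np.float64(0.68), np.float64(-0.09)), (np.float64(0.63), np.float64(-0.24)), (np.float64(0.62), np.float64(-0.28)), (np.float64(0.7), np.float64(-0.34)), (np.float64(0.72), np.float64(-0.04)), (np.float64(0.66), np.float64(-0.3))]
0.45 [(np.float64(0.44), np.float64(-0.05)), (n
[... 194 characters left out ...]
.float64(0.61), np.float64(-0.32)), (np.float64(0.63), np.float64(-0.09)), (np.float64(0.58), np.float64(-0.28))]
0 [(np.float64(0.52), np.float64(0.17)), (np.float64(0.79), np.float64(-0.02)), (np.float64(0.86), np.float64(0.76)), (np.float64(0.85), np.float64(-0.03)), (np.float64(0.9), np.float64(0.25))]
0.04 [(np.float64(0.48), np.float64(0.1)), (np.float64(0.74), np.float64(-0.07)), (np.float64(0.8), np.float64(0.65)), (np.float64(0.79), np.float64(-0.08)), (np.float64(0.84), np.float64(0.17))]
0.08 [(np.float64(0.44), np.float64(0.03)), (np.float64(0.68), np.float64(-0.13)), (np.float64(0.74), np.float64(0.54)), (np.float64(0.73), np.float64(-0.14)), (np.float64(0.77), np.float64(0.1))]
```

View pics/t_b.png

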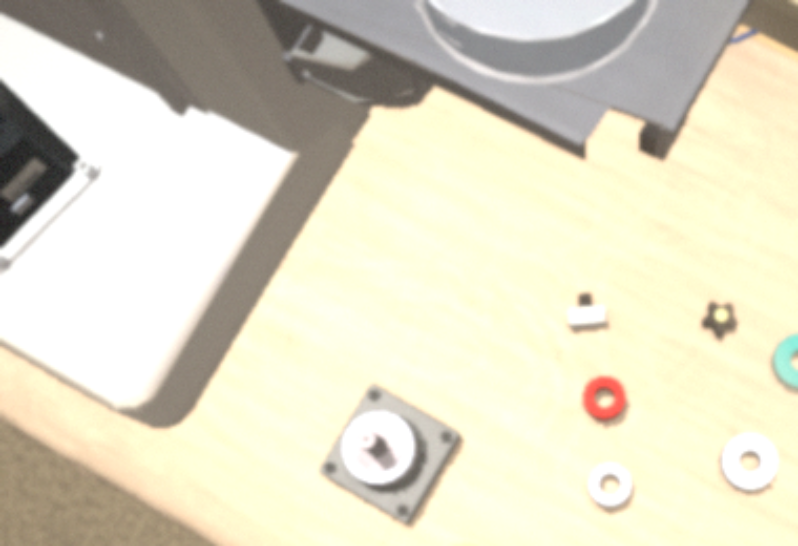

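View pics/s_b.png

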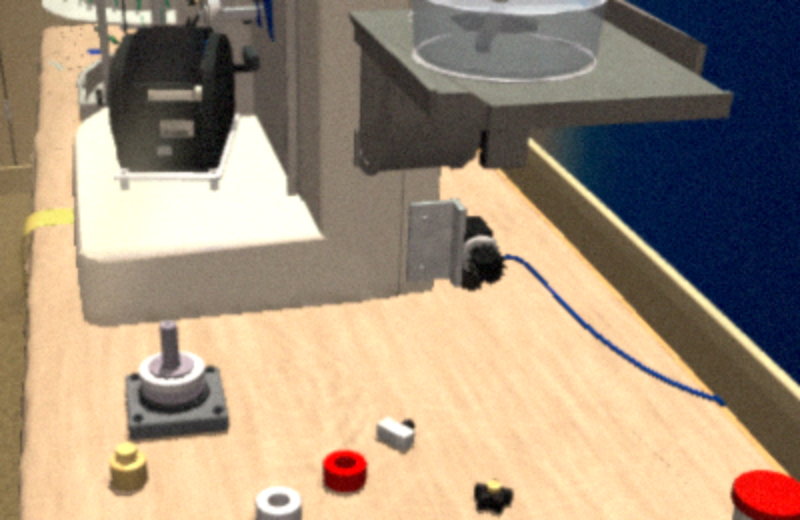

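```bash
python3 -m handwheel '[[-0.06,0,0,0,0,0,0.085],[-0.06,0,0,0,0,0,0.085],[-0.06,0,0,0,0,0,0.085],[-0.004,0.06,0,0,0,0.14,0.085],[-0.004,0.06,0,0,0,0.14,0.085],[-0.004,0.06,0,0,0,0.14,0.085]]'
```

```text
time: 0.9
ee_pos: [0.2729, 0.3422, 0.2531]
orientation: [-3.141, 0.004, 0.887]
force: [1.0, 0.7, -0.3]
grip_width: 0.0852
```

```bash
python3 -m handwheel '[[-0.004,0.06,0,0,0,0.14,0.085],[-0.004,0.06,0,0,0,0.14,0.085],[-0.004,0.06,0,0,0,0.14,0.085],[-0.004,0.06,0,0,0,0.14,0.085],[-0.004,0.06,0,0,0,0.14,0.085],[-0.004,0.06,0,0,0,0.14,0.085],[-0.004,0.06,0,0,0,0.14,0.085],[-0.004,0.06,0,0,0,0.14,0.085],[-0.004,0.06,0,0,0,0.14,0.085],[-0.004,0.06,0,0,0,0.14,0.085],[-0.004,0.06,0,0,0,0.14,0.085]]'; cat > goto.py <<'E'
import sys
from h import *
x,y,z=map(float,sys.argv[1:4]);s=observe();r=R.from_euler('xyz',s["orientation"])
yaw=float(sys.argv[4]) if len(sys.argv)>4 else s["orientation"][2]
print("shift",r.inv().apply(np.array([x,y,z])-s["ee_pos"]).round(4),"rotvec",(r.inv()*R.from_euler('xyz',[np.pi,0,yaw])).as_rotvec().round(4),"q7",s["joint_pos"][6].round(2),"pos",s["ee_pos"].round(4),"yaw",s["orientation"].round(3),"F",s["force"].round(1),"t",s["time"],"w",s["grip_width"])
E
python3 goto.py 0.459 -0.381 0.12
```

```text
time: 2.28
ee_pos: [0.3363, -0.2685, 0.2541]
orientation: [3.141, -0.005, -0.703]
force: [0.7, -1.9, -0.2]
grip_width: 0.085
shift [0.1656 0.0064 0.135 ] rotvec [ 0.0005 -0.0052 -0.    ] q7 0.12 pos [ 0.3363 -0.2685  0.2541] yaw [ 3.141 -0.005 -0.703] F [ 0.7 -1.9 -0.2] t 2.275 w 0.08498695751000866
```

```bash
python3 -m handwheel '[[0.055,0.002,0.04,0,0,0,0.085],[0.055,0.002,0.045,0,0,0,0.085],[0.055,0.002,0.05,0,0,0,0.085],[0,0,0,0,0,0,0.085]]'; python3 goto.py 0.459 -0.381 0.12; python3 - <<'E'
from h import *
c=viewer.calibration("wrist");im=viewer.read_camera("wrist")[:,:,::-1]
cv2.imwrite("pics/w1.png",im);np.save("w1T.npy",c["T"])
for P in ([.459,-.381,.016],[.459,-.381,0]): print(proj(c,P))
E
```

```text
time: 2.78
ee_pos: [0.4434, -0.3736, 0.1335]
orientation: [-3.141, -0.008, -0.713]
force: [-0.7, -0.0, -0.1]
grip_width: 0.0855
shift [ 0.0166 -0.0046  0.0137] rotvec [-0.0005 -0.0076  0.    ] q7 0.32 pos [ 0.4434 -0.3736  0.1335] yaw [-3.141 -0.008 -0.713] F [-0.7 -0.  -0.1] t 2.775 w 0.08545588214538749
[[301.22405751 198.50238703]]
[[299.87948957 193.73118493]]
```

View pics/w1.png

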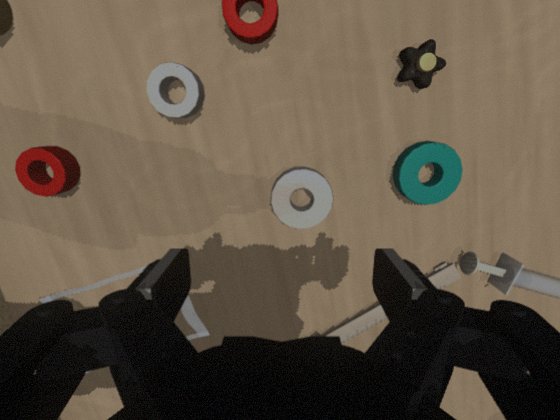

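Wrist view: the silver ring is at (301,198) where predicted, so the position agrees to under 1 mm. Descend and grasp.

```bash
python3 -m handwheel '[[0.0166,-0.0046,0.02,0,-0.0076,0,0.085],[0,0,0.035,0,0,0,0.085],[0,0,0.03,0,0,0,0.085],[0,0,0,0,0,0,0.085]]' 40; python3 goto.py 0.459 -0.381 0.027
```

```text
time: 3.32
ee_pos: [0.4585, -0.3804, 0.0562]
orientation: [-3.139, -0.009, -0.714]
force: [0.8, 0.3, 0.4]
grip_width: 0.0853
shift [0.0005 0.0002 0.0292] rotvec [-0.0027 -0.0089  0.    ] q7 0.36 pos [ 0.4585 -0.3804  0.0562] yaw [-3.139 -0.009 -0.714] F [0.8 0.3 0.4] t 3.325 w 0.08526659800165087
```

```bash
python3 -m handwheel '[[0,0,0.018,-0.003,-0.009,0,0.085],[0,0,0.0115,-0.002,-0.006,0,0.085],[0,0,0,0,0,0,0.05],[0,0,0,0,0,0,0.04],[0,0,0,0,0,0,0.04],[0,0,0,0,0,0,0.04],[0,0,0,0,0,0,0.04],[0,0,0,0,0,0,0.04]]' 40; python3 goto.py 0.459 -0.381 0.027
```

```text
time: 4.32
ee_pos: [0.4601, -0.3817, 0.0307]
orientation: [3.14, 0.0, -0.713]
force: [-0.1, 0.4, -0.8]
grip_width: 0.0483
shift [-0.0012  0.0002  0.0037] rotvec [0.0019 0.     0.    ] q7 0.37 pos [ 0.4601 -0.3817  0.0307] yaw [ 3.14   0.    -0.713] F [-0.1  0.4 -0.8] t 4.325 w 0.04828403543515406
```

```bash
python3 -m handwheel '[[0,0,-0.01,0,0,0,0.04],[0,0,-0.04,0,0,0,0.04],[0,0,-0.06,0,0,0,0.04],[0,0,-0.05,0,0,0,0.04],[0,0,0,0,0,0,0.04]]' 40; python3 goto.py 0.474 -0.064 0.17; python3 - <<'E'
from h import *
im=viewer.read_camera("scene")[:,:,::-1];cv2.imwrite("pics/s2.png",im)
E
```

```text
time: 4.95
ee_pos: [0.4599, -0.3819, 0.1975]
orientation: [3.139, 0.0, -0.714]
force: [0.2, 0.5, -1.2]
grip_width: 0.0479
shift [-0.1976 -0.2495  0.0268] rotvec [0.0027 0.0001 0.    ] q7 0.26 pos [ 0.4599 -0.3819  0.1975] yaw [ 3.139  0.    -0.714] F [ 0.2  0.5 -1.2] t 4.95 w 0.047910489746653816
```

View pics/s2.png

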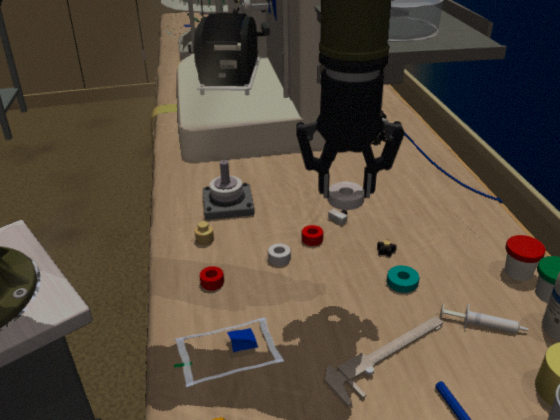

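```bash
python3 -m handwheel '[[-0.035,-0.044,0,0,0,0,0.04],[-0.035,-0.044,0,0,0,0,0.04],[-0.035,-0.044,0,0,0,0,0.04],[-0.035,-0.044,0,0,0,0,0.04],[-0.035,-0.044,0.01,0,0,0,0.04],[-0.015,-0.02,0.01,0,0,0,0.04],[0,0,0,0,0,0,0.04]]' 40; python3 goto.py 0.474 -0.064 0.15
```

```text
time: 5.88
ee_pos: [0.4678, -0.0639, 0.1668]
orientation: [3.131, 0.016, -0.714]
force: [-0.4, -0.1, -0.1]
grip_width: 0.0483
shift [ 0.005  -0.0041  0.0167] rotvec [0.0101 0.0156 0.0001] q7 -0.27 pos [ 0.4678 -0.0639  0.1668] yaw [ 3.131  0.016 -0.714] F [-0.4 -0.1 -0.1] t 5.875 w 0.04829477609336359
```

Move to about 8 mm above the arbor's tip (ring bottom ≈ 0.100) and look with all cameras.

```bash
python3 -m handwheel '[[0.005,-0.004,0.018,0.01,0.016,0,0.04],[0,0,0.018,0,0.003,0,0.04],[0,0,0,0,0,0,0.04]]' 40; python3 goto.py 0.474 -0.064 0.131; python3 - <<'E'
from h import *
for n in("scene","top","wrist"):
    im=viewer.read_camera(n)[:,:,::-1];cv2.imwrite(f"pics/{n}3.png",im)
    print(n,[proj(viewer.calibration(n),P).round(1).tolist() for P in ([.474,-.064,.092],[.474,-.064,.10])])
im=cv2.imread("pics/scene3.png");cv2.imwrite("pics/s3c.png",cv2.resize(im[110:230,180:290],None,fx=5,fy=5,interpolation=cv2.INTER_CUBIC))
im=cv2.imread("pics/top3.png");cv2.imwrite("pics/t3c.png",cv2.resize(im[140:280,110:250],None,fx=4,fy=4,interpolation=cv2.INTER_CUBIC))
E
```

```text
time: 6.25
ee_pos: [0.4728, -0.067, 0.1289]
orientation: [3.139, -0.003, -0.717]
force: [0.1, -0.2, 0.1]
grip_width: 0.048
shift [-0.0011 -0.0031 -0.0021] rotvec [ 0.0031 -0.0031 -0.    ] q7 -0.23 pos [ 0.4728 -0.067   0.1289] yaw [ 3.139e+00 -3.000e-03 -7.170e-01] F [ 0.1 -0.2  0.1] t 6.25 w 0.048041201898706094
scene [[[224.5, 161.7]], [[224.2, 157.9]]]
top [[[173.8, 209.3]], [[172.7, 208.6]]]
wrist [[[277.4, 239.4]], [[277.3, 245.3]]]
```

View pics/s3c.png

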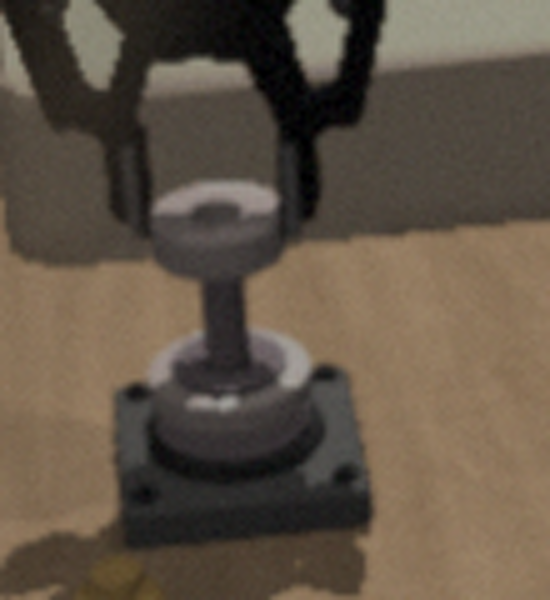

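View pics/t3c.png

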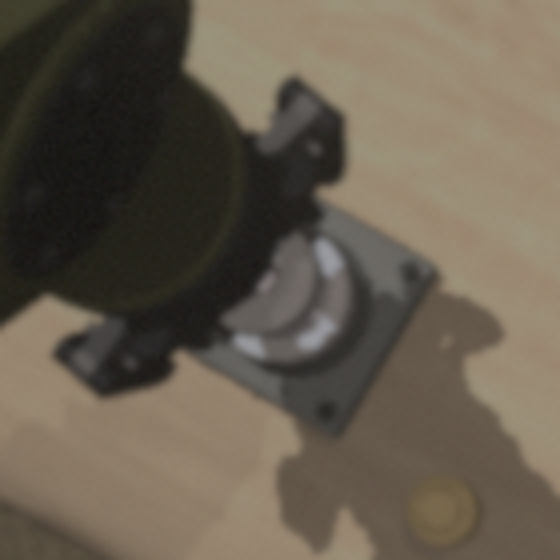

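View pics/wrist3.png

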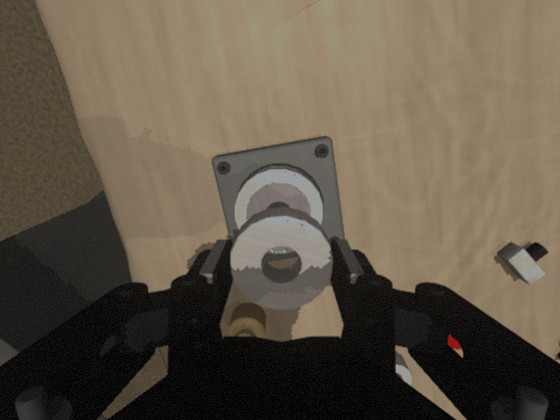

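```bash
python3 - <<'E'
from h import *
im=cv2.imread("pics/wrist3.png");cv2.imwrite("pics/w3c.png",cv2.resize(cv2.convertScaleAbs(im[190:300,220:350],alpha=1.5),None,fx=6,fy=5.4,interpolation=cv2.INTER_CUBIC)) if 0 else cv2.imwrite("pics/w3c.png",cv2.resize(cv2.convertScaleAbs(im[190:300,215:350],alpha=1.5),None,fx=5,fy=5,interpolation=cv2.INTER_CUBIC))
c=viewer.calibration("wrist");s=observe();r=R.from_euler('xyz',s["orientation"])
for p,z in(((281,261),s["ee_pos"][2]-.0147),((281.5,257),s["ee_pos"][2]-.0147)):
    P=ray(c,[p],z)[0];print(p,P.round(4),"tool",r.inv().apply(P-s["ee_pos"]).round(4))
E
```

```text
(281, 261) [ 0.4746 -0.0661  0.1157] tool [-0.0002 -0.0009  0.0147]
(281.5, 257) [ 0.4761 -0.0647  0.1157] tool [ 0.0001 -0.003   0.0147]
```

View pics/w3c.png

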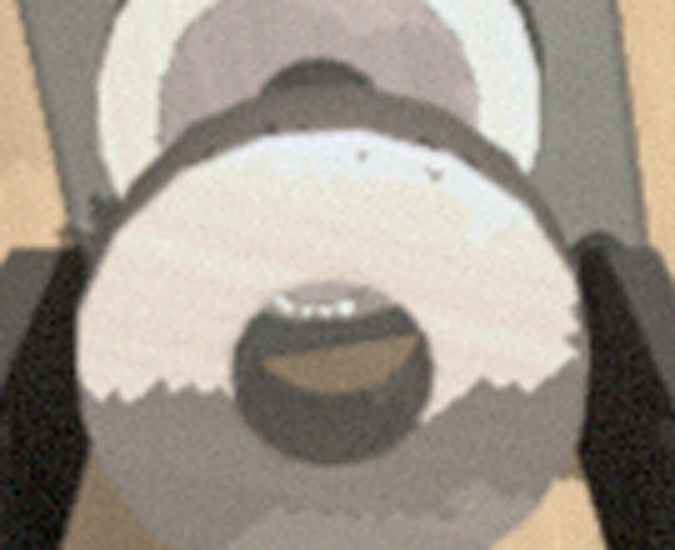

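```bash
python3 - <<'E'
from h import *
c=viewer.calibration("scene");s=observe();p=s["ee_pos"]
print("TCP ring mid proj",proj(c,[p[0],p[1],p[2]-.0227]),"jaw dir 1mm:",proj(c,[p+np.array([.00755,-.00655,-.0227]),p-[0,0,.0227]]))
im=cv2.imread("pics/scene3.png").astype(int)
for v in (150,152,154,156,158,160,162): print(v,im[v,203:246].sum(1)//3)
print("shaft")
for v in (168,170,172,174,176,178): print(v,im[v,213:238].sum(1)//3)
i0=cv2.imread("pics/scene0.png").astype(int)
print("shaft0 ")
for v in (160,162,164,166,168,170,172,174,176,178): print(v,i0[v,213:238].sum(1)//3)
for z in (.05,.06,.07,.08,.09,.1,.11):print(z,proj(c,[.474,-.064,z]).round(2))
E
```

```text
TCP ring mid proj [[224.80718839 154.65840584]] jaw dir 1mm: [[230.31015217 154.60704023]
 [224.80718839 154.65840584]]
150 [ 28  31  43  45  43  25  30  64 108 134 139 138 143 141 137 132 118 111
 100  93  95  94  98 106 120 137 139 144 141 143 145 140  99  48  44  40
  31  18  11  14  38  64  70]
152 [ 29  30  39  47  44  27  37  84 111 111 110 112 114 112 100  81  55  55
  55  58  59  62  63  59  70 104 117 113 113 113 109  90  60  31  39  43
  34  18   7  18  53  65  69]
154 [58 48 47 50 46 29 36 59 73 74 72 70 70 73 74 67 61 64 58 61 64 66 69 70
 72 78 77 79 77 76 75 64 54 31 42 46 43 39 48 57 62 66 68]
156 [66 70 67 60 46 40 32 51 64 71 73 73 74 75 80 79 77 78 78 77 82 88 86 86
 86 85 85 84 81 77 67 59 46 29 36 43 45 55 68 65 69 66 70]
158 [67 71 68 66 67 64 67 60 63 64 61 68 73 77 79 83 78 81 82 83 80 78 78 79
 75 71 69 64 55 57 54 52 50 46 58 66 69 85 97 95 94 97 99]
160 [ 74  73  71  67  70  72  74  69  56  59  62  63  61  64  65  63  68  67
  64  66  63  64  64  61  61  64  60  59  57  52  53  51  51  75 102 114
 113 113 112 115 116 117 124]
162 [ 95  96  94  94  94  94 104
[... 1333 characters left out ...]
 106]
170 [112 109 107 109 107 109 104  74  43  41  37  37  38  36  35  49  90 106
 106 107 110 113 106 107 105]
172 [109 108 109 107 104 109 108  76  43  38  38  38  39  35  38  45  90 106
 111 112 110 110 107 109 105]
174 [116 108 109 105 110 105 105  83  48  41  38  44  40  40  36  40  84 110
 113 109 111 111 108 111 108]
176 [113 108 106 109 110 115 123  97  61  41  37  42  41  41  38  38  77 113
 122 123 130 128 126 114 112]
178 [120 126 135 128 124 115 106  87  58  37  34  40  41  35  37  39  58  91
 105 104 108 118 127 136 139]
0.05 [[226.15 181.51]]
0.06 [[225.76 176.88]]
0.07 [[225.37 172.21]]
0.08 [[224.98 167.48]]
0.09 [[224.58 162.7 ]]
0.1 [[224.18 157.87]]
0.11 [[223.78 152.98]]
```

```bash
python3 - <<'E'
from h import *
cw=viewer.calibration("wrist");s=observe();r=R.from_euler('xyz',s["orientation"]);p=s["ee_pos"]
def tl(P): return r.inv().apply(P-p).round(4)
print("ring wrist",tl(ray(cw,[(281.7,264.3)],p[2]-.0147)[0]))
print("ring wrist outer l/r",[tl(q) for q in ray(cw,[(215+78/5,190+335/5),(215+590/5,190+335/5)],p[2]-.0147)])
im=cv2.imread("pics/wrist3.png");h=cv2.cvtColor(im,cv2.COLOR_BGR2HSV)
# wide spacer outer edge: fit circle on rays
g=im.astype(int).sum(2)//3
for v in (180,190,200,205,210): print(v,g[v,228:246],g[v,312:334])
cs=viewer.calibration("scene")
for zz,uv,n in ((p[2]-.0147,(222.6,152.6),"ring top"),(.092,(224.3,162.1),"tip")):
    print("scene",n,tl(ray(cs,[uv],zz)[0]))
E
```

```text
ring wrist [0.0002 0.0008 0.0147]
ring wrist outer l/r [array([-0.0238, -0.003 ,  0.0146]), array([ 0.0242, -0.0029,  0.0148])]
180 [87 90 85 87 90 93 89 92 90 91 89 89 86 89 93 80 63 49] [55 56 59 84 93 94 96 93 94 96 95 97 96 95 97 95 96 95 98 99 96 94]
190 [ 85  86  89  90  89  89  91  86  92  90  72  71 109 147 150 153 151 151] [153 156 157 154 145 102  63  60  77  93  93  97  94  97  97  95  95  98
  95  94  97  92]
200 [ 86  86  87  90  91  90  88  96 123 148 148 149 150 148 149 147 150 153] [153 151 156 153 153 153 160 156 151 113  66  72  94  97  98  94  94  95
  91  95  92  97]
205 [ 89  85  90  90  91  88 110 140 152 147 154 148 148 151 149 147 147 147] [153 155 153 154 154 159 158 154 157 154 133  85  96  97  94  93  96  93
  93  93  88  93]
210 [ 88  89  88  90  86  88 109 150 149 148 151 149 148 149 148 149 148 149] [156 153 152 158 156 155 153 154 153 155 131  92  91  92  95  93  91  88
  93  95  92  92]
scene ring top [-0.0027  0.0072  0.0147]
scene tip [-0.0024 -0.0008  0.0384]
```

```bash
python3 - <<'E'
from h import *
from scipy.optimize import least_squares
cw=viewer.calibration("wrist");s=observe();r=R.from_euler('xyz',s["orientation"]);p=s["ee_pos"]
im=cv2.imread("pics/wrist3.png");g=im.astype(float).mean(2)
pts=[]
for v in range(176,212,2):
    m=np.where(g[v,225:335]>115)[0]
    if len(m)<2: continue
    pts+= [(225+m[0]-.3,v),(225+m[-1]+.3,v)]
for u in range(255,304,4):
    m=np.where(g[150:200,u]>115)[0]; 
    if len(m): pts.append((u,150+m[0]-.3))
pts=np.array(pts);
cv2.imwrite("pics/dbg.png",cv2.resize(np.array([cv2.circle(im,tuple(int(round(a)) for a in q),0,(0,0,255),-1) for q in pts][-1])[150:290,200:360],None,fx=4,fy=4,interpolation=cv2.INTER_NEAREST))
def res(q,z):
    P=ray(cw,pts,z)[:,:2];return np.hypot(P[:,0]-q[0],P[:,1]-q[1])-.031
f=least_squares(lambda q:res(q,q[2])*1000,[.474,-.064,.05],loss='soft_l1')
print(f.x.round(4),np.abs(f.fun).mean(),"tool",r.inv().apply(f.x-p).round(4))
for z in(.044,.048,.052):
    f=least_squares(lambda q:res(q,z)*1000,[.474,-.064],loss='soft_l1');print(z,f.x.round(4),np.abs(f.fun).mean(),r.inv().apply(np.r_[f.x,z]-p).round(4))
E
```

```text
[ 0.474  -0.0646  0.0404] 0.1646075547676359 tool [-0.002  -0.0017  0.09  ]
0.044 [ 0.4742 -0.0644] 0.2552167568247102 [-0.002  -0.0021  0.0864]
0.048 [ 0.4745 -0.064 ] 0.44550388216220493 [-0.002  -0.0025  0.0824]
0.052 [ 0.4748 -0.0637] 0.6436725447583891 [-0.0019 -0.003   0.0784]
```

View pics/dbg.png

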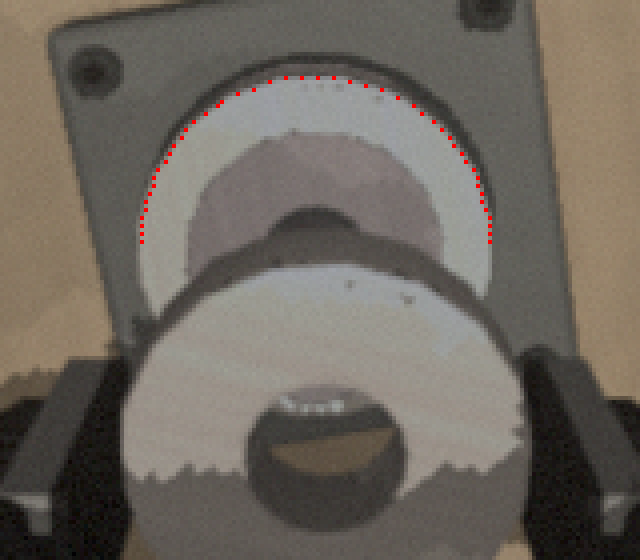

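```bash
python3 - <<'E'
from h import *
cs=[]
for i in range(5):
    s=observe();c=viewer.calibration("wrist");r=R.from_euler('xyz',s["orientation"])
    print(s["time"],s["ee_pos"].round(4),s["orientation"].round(4),s["joint_pos"][[0,1,3]].round(4),r.inv().apply(c["T"][:3,3]-s["ee_pos"]).round(4),s["force"].round(2))
    im=viewer.read_camera("wrist");cs.append(im)
cv2.imwrite("pics/w4.png",np.mean(cs,0)[:,:,::-1])
E
```

```text
6.4 [ 0.4741 -0.0669  0.1304] [ 3.1408 -0.0056 -0.7164] [-0.2738  0.4874  2.0553] [-1.000e-04 -6.560e-02 -1.173e-01] [-0.46 -0.39 -0.94]
6.45 [ 0.4742 -0.0667  0.1305] [ 3.1412 -0.0059 -0.716 ] [-0.2741  0.4871  2.0553] [-1.000e-04 -6.560e-02 -1.174e-01] [ 0.01 -0.12 -1.11]
6.5 [ 0.4743 -0.0664  0.1306] [ 3.1415 -0.0061 -0.7156] [-0.2745  0.4869  2.0552] [-1.000e-04 -6.560e-02 -1.173e-01] [-0.67  0.69  0.2 ]
6.55 [ 0.4743 -0.0662  0.1306] [ 3.1415 -0.006  -0.7153] [-0.2747  0.4869  2.0554] [-1.000e-04 -6.560e-02 -1.173e-01] [ 0.71  0.43 -0.67]
6.6 [ 0.4743 -0.0661  0.1305] [ 3.1416 -0.0059 -0.7151] [-0.2748  0.487   2.0555] [-1.000e-04 -6.560e-02 -1.173e-01] [-0.67  0.75  0.22][ WARN:0@5.408] global loadsave.cpp:1063 imwrite_ Unsupported depth image for selected encoder is fallbacked to CV_8U.
```

```bash
python3 -m handwheel '[[-0.0004,-0.002,0,0.000,-0.006,0,0.04],[0,0,0,0,0,0,0.04],[0,0,0,0,0,0,0.04],[0,0,0,0,0,0,0.04]]' 40; python3 goto.py 0.4753 -0.0642 0.125
```

```text
time: 7.15
ee_pos: [0.4755, -0.0639, 0.1308]
orientation: [-3.141, 0.0, -0.714]
force: [0.3, -1.0, -1.4]
grip_width: 0.0483
shift [0.     0.0004 0.0058] rotvec [-0.0005  0.0002 -0.    ] q7 -0.23 pos [ 0.4755 -0.0639  0.1308] yaw [-3.141  0.    -0.714] F [ 0.3 -1.  -1.4] t 7.15 w 0.04832137577106038
```

```bash
python3 -m handwheel '[[0,0,0.003,0,0,0,0.04],[0,0,0.003,0,0,0,0.04],[0,0,0.002,0,0,0,0.04],[0,0,0.002,0,0,0,0.04],[0,0,0,0,0,0,0.04]]' 40; python3 goto.py 0.4753 -0.0642 0.125;  python3 -m handwheel '[[0,0,0.002,0,0,0,0.04],[0,0,0.002,0,0,0,0.04],[0,0,0,0,0,0,0.04]]' 40; python3 goto.py 0.4753 -0.0642 0.125
```

```text
time: 7.78
ee_pos: [0.4753, -0.0638, 0.1198]
orientation: [-3.142, 0.001, -0.714]
force: [-0.9, 0.0, -1.6]
grip_width: 0.0479
shift [ 0.0002  0.0003 -0.0052] rotvec [-0.0001  0.0007 -0.    ] q7 -0.21 pos [ 0.4753 -0.0638  0.1198] yaw [-3.142e+00  1.000e-03 -7.140e-01] F [-0.9  0.  -1.6] t 7.775 w 0.04794772605387402
time: 8.15
ee_pos: [0.4754, -0.0639, 0.1156]
orientation: [-3.141, 0.001, -0.714]
force: [0.4, -0.3, -0.3]
grip_width: 0.0476
shift [ 0.0001  0.0003 -0.0094] rotvec [-0.0001  0.0005 -0.    ] q7 -0.21 pos [ 0.4754 -0.0639  0.1156] yaw [-3.141e+00  1.000e-03 -7.140e-01] F [ 0.4 -0.3 -0.3] t 8.15 w 0.04764098827541716
```

```bash
python3 -m handwheel '[[0,0,0.004,0,0,0,0.04],[0,0,0.004,0,0,0,0.04],[0,0,0.004,0,0,0,0.04],[0,0,0.004,0,0,0,0.04],[0,0,0.004,0,0,0,0.04],[0,0,0,0,0,0,0.04]]' 40; python3 goto.py 0.4753 -0.0642 0.125; python3 - <<'E'
from h import *
im=viewer.read_camera("scene")[:,:,::-1]
cv2.imwrite("pics/s5c.png",cv2.resize(im[110:230,180:290],None,fx=5,fy=5,interpolation=cv2.INTER_CUBIC))
E
```

```text
time: 8.9
ee_pos: [0.4753, -0.0639, 0.094]
orientation: [3.142, 0.001, -0.714]
force: [0.4, -1.0, -0.1]
grip_width: 0.048
shift [ 0.0002  0.0003 -0.031 ] rotvec [0.0001 0.0008 0.    ] q7 -0.18 pos [ 0.4753 -0.0639  0.094 ] yaw [ 3.142e+00  1.000e-03 -7.140e-01] F [ 0.4 -1.  -0.1] t 8.9 w 0.04801379123337456
```

View pics/s5c.png

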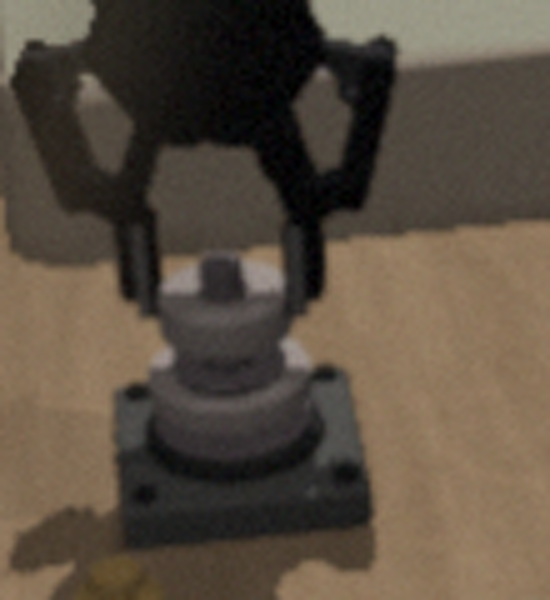

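The ring is on the arbor: the shaft shows through the bore at crop (222,275). Lower it to the washer, feeling for contact.

```bash
python3 -m handwheel '[[0,0,0.003,0,0,0,0.04],[0,0,0.003,0,0,0,0.04],[0,0,0,0,0,0,0.04]]' 40; python3 -m handwheel '[[0,0,0.002,0,0,0,0.04],[0,0,0.002,0,0,0,0.04],[0,0,0,0,0,0,0.04]]' 40;python3 -m handwheel '[[0,0,0.002,0,0,0,0.04],[0,0,0,0,0,0,0.04]]' 40;
```

```text
time: 9.32
ee_pos: [0.4756, -0.0639, 0.0879]
orientation: [-3.141, 0.0, -0.714]
force: [-0.3, -0.9, -1.1]
grip_width: 0.0481
time: 9.7
ee_pos: [0.4756, -0.0639, 0.0837]
orientation: [-3.141, 0.0, -0.714]
force: [-0.1, 0.7, -1.4]
grip_width: 0.0481
time: 9.95
ee_pos: [0.4756, -0.0639, 0.0816]
orientation: [-3.141, 0.0, -0.714]
force: [0.2, -0.8, -0.3]
grip_width: 0.0484
```

```bash
python3 -m handwheel '[[0,0,0.002,0,0,0,0.04],[0,0,0,0,0,0,0.04]]' 40;
```

```text
time: 10.2
ee_pos: [0.4758, -0.0639, 0.0795]
orientation: [-3.141, -0.0, -0.714]
force: [-1.0, -0.1, 0.3]
grip_width: 0.048
```

```bash
python3 -m handwheel '[[0,0,0.001,0,0,0,0.04],[0,0,0,0,0,0,0.04]]' 40;python3 -m handwheel '[[0,0,0.001,0,0,0,0.04],[0,0,0,0,0,0,0.04]]' 40;
```

```text
time: 10.45
ee_pos: [0.4758, -0.0639, 0.0789]
orientation: [-3.141, -0.0, -0.714]
force: [-1.4, 0.5, 3.6]
grip_width: 0.0479
time: 10.7
ee_pos: [0.4758, -0.0639, 0.0783]
orientation: [-3.14, -0.0, -0.715]
force: [-1.7, 0.1, 4.3]
grip_width: 0.048
```

```bash
python3 -m handwheel '[[0,0,0,0,0,0,0.06],[0,0,0,0,0,0,0.085],[0,0,0,0,0,0,0.085],[0,0,0,0,0,0,0.085],[0,0,-0.01,0,0,0,0.085],[0,0,-0.04,0,0,0,0.085],[0,0,-0.06,0,0,0,0.085],[0,0,-0.02,0,0,0,0.085]]' 40; python3 goto.py 0.4425 -0.258 0.13 -0.5; python3 - <<'E'
from h import *
im=viewer.read_camera("scene")[:,:,::-1]
cv2.imwrite("pics/s6c.png",cv2.resize(im[50:270,150:330],None,fx=2.7,fy=2.7,interpolation=cv2.INTER_CUBIC))
E
```

```text
time: 11.7
ee_pos: [0.4747, -0.0646, 0.212]
orientation: [3.14, 0.002, -0.716]
force: [-0.1, 0.7, -0.2]
grip_width: 0.085
shift [0.1028 0.1669 0.0821] rotvec [ 0.0016  0.0022 -0.216 ] q7 -0.32 pos [ 0.4747 -0.0646  0.212 ] yaw [ 3.14e+00  2.00e-03 -7.16e-01] F [-0.1  0.7 -0.2] t 11.7 w 0.08499400366892265
```

View pics/s6c.png

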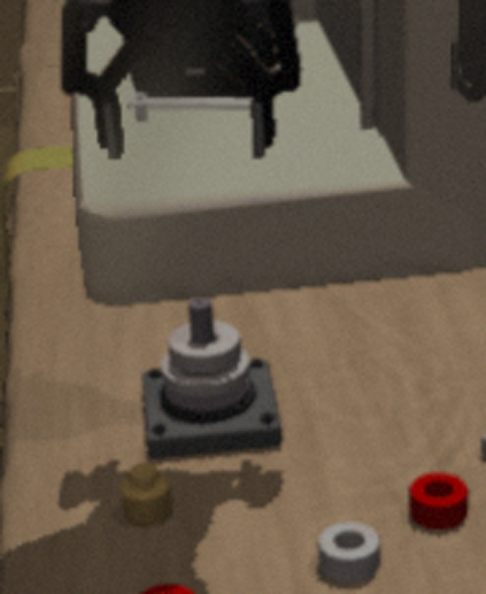

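```bash
python3 -m handwheel '[[0.026,0.042,0,0,0,0,0.07],[0.026,0.042,0.01,0,0,0,0.07],[0.026,0.042,0.03,0,0,0,0.07],[0.024,0.038,0.03,0,0,0,0.07],[0,0,0,0,0,0,0.07],[0,0,0,0,0,0,0.07]]' 40; python3 goto.py 0.4428 -0.2588 0.1
```

```text
time: 12.5
ee_pos: [0.4459, -0.2594, 0.1444]
orientation: [-3.139, -0.004, -0.711]
force: [-0.2, 0.5, 0.4]
grip_width: 0.0698
shift [-0.0029  0.0017  0.0444] rotvec [-0.0027 -0.0037  0.    ] q7 0.17 pos [ 0.4459 -0.2594  0.1444] yaw [-3.139 -0.004 -0.711] F [-0.2  0.5  0.4] t 12.5 w 0.06977235058992949
```

```bash
python3 -m handwheel '[[-0.003,0.0017,0.03,-0.003,-0.004,0,0.07],[0,0,0.02,0,0,0,0.07],[0,0,0,0,0,0,0.07],[0,0,0,0,0,0,0.07]]' 40; python3 goto.py 0.4428 -0.2588 0.031; python3 - <<'E'
from h import *
c=viewer.calibration("wrist");im=viewer.read_camera("wrist")[:,:,::-1];print(proj(c,[.4428,-.2588,.02]))
cv2.imwrite("pics/w7.png",im)
E
```

```text
time: 13.0
ee_pos: [0.4462, -0.2542, 0.0968]
orientation: [-3.138, -0.003, -0.703]
force: [-0.3, -0.2, 0.7]
grip_width: 0.0697
shift [0.0001 0.0059 0.0658] rotvec [-0.0031 -0.0034  0.    ] q7 0.22 pos [ 0.4462 -0.2542  0.0968] yaw [-3.138e+00 -3.000e-03 -7.030e-01] F [-0.3 -0.2  0.7] t 13.0 w 0.06968874006474958
[[281.44759608 228.95612401]]
```

View pics/w7.png

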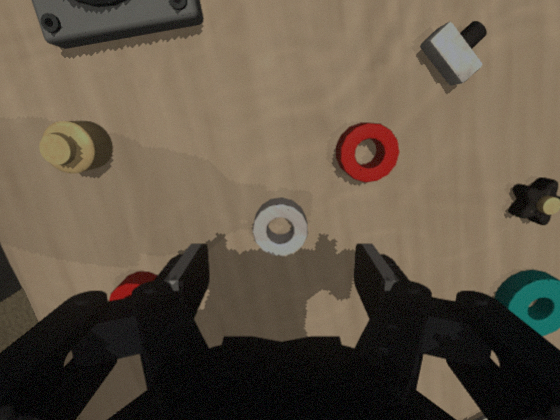

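```bash
python3 -m handwheel '[[0,0.006,0.01,-0.003,-0.003,0,0.07],[0,0,0.015,0,0,0,0.07],[0,0,0,0,0,0,0.07],[0,0,0,0,0,0,0.07]]' 40; python3 goto.py 0.4428 -0.2588 0.033
```

```text
time: 13.55
ee_pos: [0.4428, -0.2592, 0.0712]
orientation: [-3.141, -0.002, -0.703]
force: [-0.4, -0.4, 0.7]
grip_width: 0.0698
shift [-0.0003 -0.0003  0.0382] rotvec [-0.0006 -0.002   0.    ] q7 0.25 pos [ 0.4428 -0.2592  0.0712] yaw [-3.141e+00 -2.000e-03 -7.030e-01] F [-0.4 -0.4  0.7] t 13.55 w 0.06979328500023822
```

```bash
python3 -m handwheel '[[0,0,0.02,0,0,0,0.07],[0,0,0.012,0,0,0,0.07],[0,0,0.006,0,0,0,0.07],[0,0,0,0,0,0,0.07]]' 40; python3 goto.py 0.4428 -0.2588 0.033
```

```text
time: 14.05
ee_pos: [0.4434, -0.2598, 0.0326]
orientation: [-3.141, -0.003, -0.703]
force: [0.3, 0.3, -0.2]
grip_width: 0.0697
shift [-0.0011 -0.0003 -0.0004] rotvec [-0.001  -0.0032  0.    ] q7 0.3 pos [ 0.4434 -0.2598  0.0326] yaw [-3.141e+00 -3.000e-03 -7.030e-01] F [ 0.3  0.3 -0.2] t 14.05 w 0.06973424555059952
```

```bash
python3 -m handwheel '[[-0.001,0,0,-0.001,-0.003,0,0.05],[0,0,0,0,0,0,0.03],[0,0,0,0,0,0,0.03],[0,0,0,0,0,0,0.03],[0,0,0,0,0,0,0.03],[0,0,0,0,0,0,0.03]]' 50; python3 goto.py 0.4428 -0.2588 0.033
```

```text
time: 14.8
ee_pos: [0.4433, -0.2594, 0.0341]
orientation: [-3.141, -0.002, -0.703]
force: [-0.4, 0.0, -0.6]
grip_width: 0.0348
shift [-0.0007 -0.0001  0.0011] rotvec [-0.0006 -0.0022  0.    ] q7 0.3 pos [ 0.4433 -0.2594  0.0341] yaw [-3.141e+00 -2.000e-03 -7.030e-01] F [-0.4  0.  -0.6] t 14.8 w 0.03480282735458008
```

```bash
python3 -m handwheel '[[0,0,-0.01,0,0,0,0.03],[0,0,-0.03,0,0,0,0.03],[0,0,0,0,0,0,0.03]]' 50; python3 goto.py 0.4758 -0.0639 0.21 -0.715; python3 - <<'E'
from h import *
c=viewer.calibration("wrist");s=observe();im=viewer.read_camera("wrist")[:,:,::-1]
cv2.imwrite("pics/w8.png",cv2.resize(cv2.convertScaleAbs(im[180:320,190:370],alpha=1.4),None,fx=4,fy=4,interpolation=cv2.INTER_CUBIC))
im=viewer.read_camera("scene")[:,:,::-1]
cv2.imwrite("pics/s8.png",cv2.resize(cv2.convertScaleAbs(im[150:290,200:360],alpha=1.4),None,fx=4,fy=4,interpolation=cv2.INTER_CUBIC))
E
```

```text
time: 15.18
ee_pos: [0.4431, -0.2595, 0.076]
orientation: [-3.141, -0.002, -0.703]
force: [0.1, -0.2, -0.9]
grip_width: 0.035
shift [-0.1014 -0.1704 -0.1342] rotvec [-0.0003 -0.0017  0.0115] q7 0.25 pos [ 0.4431 -0.2595  0.076 ] yaw [-3.141e+00 -2.000e-03 -7.030e-01] F [ 0.1 -0.2 -0.9] t 15.175 w 0.034976282693209064
```

View pics/w8.png

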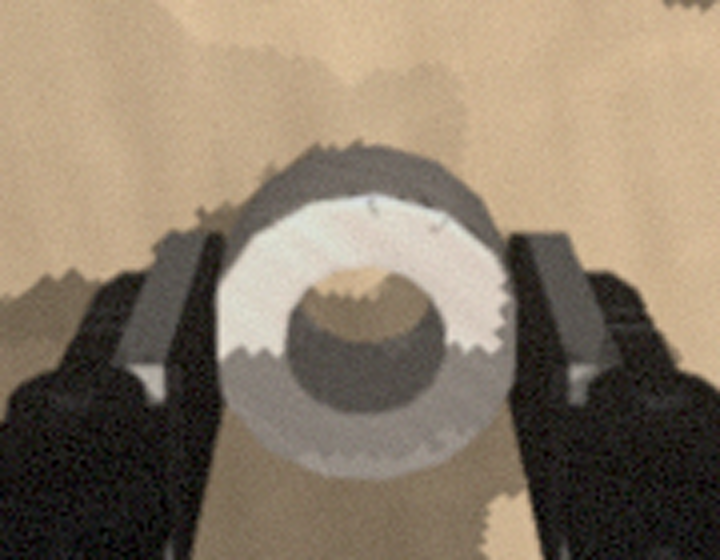

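View pics/s8.png

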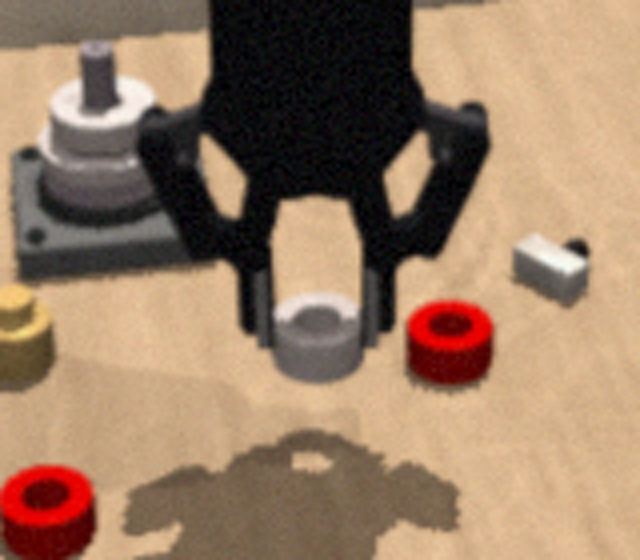

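```bash
python3 -m handwheel '[[0,0,-0.05,0,0,0,0.03],[-0.015,-0.025,-0.045,0,0,0,0.03],[-0.02,-0.034,-0.02,0,0,0.003,0.03],[-0.024,-0.04,0,0,0,0.003,0.03],[-0.022,-0.036,0,0,0,0.003,0.03],[-0.012,-0.02,0,0,0,0.003,0.03],[0,0,0,0,0,0,0.03],[0,0,0,0,0,0,0.03],[0,0,0,0,0,0,0.03]]' 50; python3 goto.py 0.4756 -0.0639 0.14 -0.715
```

```text
time: 16.4
ee_pos: [0.471, -0.0755, 0.1874]
orientation: [3.137, 0.009, -0.718]
force: [0.8, 0.4, -1.6]
grip_width: 0.0348
shift [-0.0038 -0.012   0.0474] rotvec [ 0.0044  0.0092 -0.0025] q7 -0.25 pos [ 0.471  -0.0755  0.1874] yaw [ 3.137  0.009 -0.718] F [ 0.8  0.4 -1.6] t 16.4 w 0.03484045036662657
```

```bash
python3 -m handwheel '[[-0.004,-0.012,0.02,0.004,0.009,-0.0025,0.03],[0,0,0.02,0,0,0,0.03],[0,0,0,0,0,0,0.03],[0,0,0,0,0,0,0.03],[0,0,0,0,0,0,0.03]]' 50; python3 goto.py 0.4756 -0.0639 0.135 -0.715
```

```text
time: 17.02
ee_pos: [0.4761, -0.0686, 0.148]
orientation: [-3.141, -0.003, -0.723]
force: [1.0, 0.3, -0.2]
grip_width: 0.0349
shift [-0.0035 -0.0032  0.013 ] rotvec [-0.0001 -0.003  -0.0079] q7 -0.22 pos [ 0.4761 -0.0686  0.148 ] yaw [-3.141e+00 -3.000e-03 -7.230e-01] F [ 1.   0.3 -0.2] t 17.025 w 0.034887717711300135
```

```bash
python3 -m handwheel '[[-0.0035,-0.003,0.005,0,-0.003,-0.008,0.03],[0,0,0.004,0,0,0,0.03],[0,0,0,0,0,0,0.03],[0,0,0,0,0,0,0.03],[0,0,0,0,0,0,0.03]]' 50; python3 goto.py 0.4756 -0.0639 0.135 -0.715
```

```text
time: 17.65
ee_pos: [0.4759, -0.0637, 0.1392]
orientation: [-3.14, -0.001, -0.714]
force: [0.4, 0.5, -0.3]
grip_width: 0.0349
shift [-0.0001  0.0004  0.0042] rotvec [-0.0013 -0.0009  0.001 ] q7 -0.21 pos [ 0.4759 -0.0637  0.1392] yaw [-3.14e+00 -1.00e-03 -7.14e-01] F [ 0.4  0.5 -0.3] t 17.65 w 0.03485580949633049
```

Ring bottom is ≈0.105, and contact would come at TCP 0.126. Lower and feel.

```bash
python3 -m handwheel '[[0,0,0.004,0,0,0,0.03],[0,0,0.004,0,0,0,0.03],[0,0,0.002,0,0,0,0.03],[0,0,0,0,0,0,0.03]]' 50; python3 -m handwheel '[[0,0,0.002,0,0,0,0.03],[0,0,0.002,0,0,0,0.03],[0,0,0,0,0,0,0.03]]' 50;python3 goto.py 0.4756 -0.0639 0.135 -0.715
```

```text
time: 18.15
ee_pos: [0.4758, -0.0637, 0.1284]
orientation: [-3.141, -0.001, -0.714]
force: [-0.8, 1.0, -0.2]
grip_width: 0.035
time: 18.52
ee_pos: [0.4759, -0.0638, 0.1242]
orientation: [-3.14, -0.001, -0.714]
force: [-0.3, 0.2, -0.0]
grip_width: 0.0348
shift [-0.0002  0.0003 -0.0108] rotvec [-0.0012 -0.0009  0.0009] q7 -0.19 pos [ 0.4759 -0.0638  0.1242] yaw [-3.14e+00 -1.00e-03 -7.14e-01] F [-0.3  0.2 -0. ] t 18.525 w 0.034771388808199404
```

```bash
python3 -m handwheel '[[0,0,0.003,0,0,0,0.03],[0,0,0.003,0,0,0,0.03],[0,0,0,0,0,0,0.03]]' 50; python3 -m handwheel '[[0,0,0.004,0,0,0,0.03],[0,0,0.004,0,0,0,0.03],[0,0,0.004,0,0,0,0.03],[0,0,0,0,0,0,0.03]]' 50;python3 -m handwheel '[[0,0,0.002,0,0,0,0.03],[0,0,0.001,0,0,0,0.03],[0,0,0,0,0,0,0.03]]' 50;python3 goto.py 0.4756 -0.0639 0.135 -0.715;  python3 - <<'E'
from h import *
im=viewer.read_camera("scene")[:,:,::-1]
cv2.imwrite("pics/s9c.png",cv2.resize(im[110:230,180:290],None,fx=5,fy=5,interpolation=cv2.INTER_CUBIC))
E
```

```text
time: 18.9
ee_pos: [0.476, -0.0637, 0.1178]
orientation: [-3.14, -0.001, -0.714]
force: [0.3, -0.3, -0.8]
grip_width: 0.0352
time: 19.4
ee_pos: [0.4759, -0.0637, 0.1048]
orientation: [-3.141, -0.001, -0.714]
force: [0.1, 0.3, -0.2]
grip_width: 0.035
time: 19.77
ee_pos: [0.476, -0.0638, 0.1017]
orientation: [-3.14, -0.001, -0.714]
force: [0.2, -0.3, -0.4]
grip_width: 0.0349
shift [-0.0002  0.0003 -0.0333] rotvec [-0.0011 -0.001   0.0008] q7 -0.16 pos [ 0.476  -0.0638  0.1017] yaw [-3.14e+00 -1.00e-03 -7.14e-01] F [ 0.2 -0.3 -0.4] t 19.775 w 0.03493503184808903
```

View pics/s9c.png

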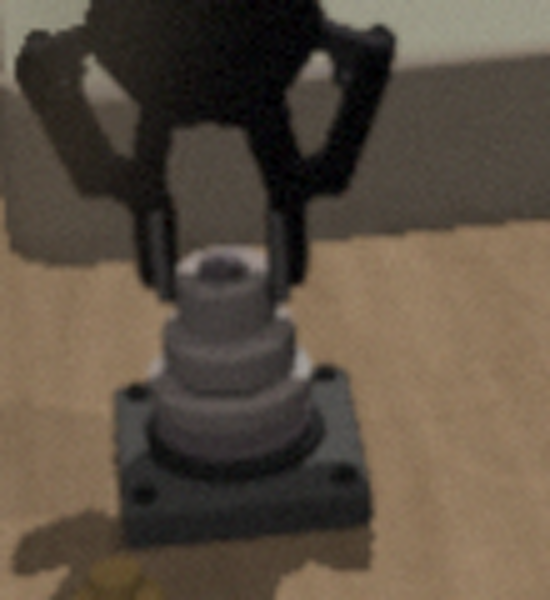

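```bash
for i in 1 ; do python3 -m handwheel '[[0,0,0.002,0,0,0,0.03],[0,0,0,0,0,0,0.03]]' 60;  python3 -m handwheel '[[0,0,0.002,0,0,0,0.03],[0,0,0,0,0,0,0.03]]' 60; python3 -m handwheel '[[0,0,0.0015,0,0,0,0.03],[0,0,0,0,0,0,0.03]]' 60; python3 -m handwheel '[[0,0,0.0015,0,0,0,0.03],[0,0,0,0,0,0,0.03]]' 60; done
```

```text
time: 20.08
ee_pos: [0.4761, -0.0637, 0.0997]
orientation: [-3.14, -0.001, -0.714]
force: [0.4, 0.2, -0.5]
grip_width: 0.0344
time: 20.32
ee_pos: [0.4763, -0.0638, 0.0979]
orientation: [-3.14, -0.001, -0.714]
force: [-0.8, 0.7, 3.1]
grip_width: 0.0345
time: 20.58
ee_pos: [0.4763, -0.0638, 0.0968]
orientation: [-3.139, -0.001, -0.714]
force: [-0.9, -0.2, 4.0]
grip_width: 0.0346
time: 20.82
ee_pos: [0.4763, -0.0638, 0.0956]
orientation: [-3.139, -0.002, -0.714]
force: [-1.0, 0.7, 3.6]
grip_width: 0.0346
```

```bash
python3 -m handwheel '[[0,0,0.0015,0,0,0,0.03]]' 60;  python3 -m handwheel '[[0,0,0.0015,0,0,0,0.03]]' 60; python3 -m handwheel '[[0,0,0.0015,0,0,0,0.03]]' 60; python3 -m handwheel '[[0,0,0.0015,0,0,0,0.03]]' 60; python3 - <<'E'
from h import *
im=viewer.read_camera("scene")[:,:,::-1]
cv2.imwrite("pics/s10c.png",cv2.resize(im[110:230,180:290],None,fx=5,fy=5,interpolation=cv2.INTER_CUBIC))
E
```

```text
time: 20.95
ee_pos: [0.4763, -0.0638, 0.0944]
orientation: [-3.138, -0.002, -0.714]
force: [-1.0, 1.5, 6.7]
grip_width: 0.0346
time: 21.08
ee_pos: [0.4763, -0.0638, 0.093]
orientation: [-3.138, -0.002, -0.714]
force: [-1.5, 0.6, 6.7]
grip_width: 0.0347
time: 21.2
ee_pos: [0.4763, -0.0638, 0.0917]
orientation: [-3.138, -0.002, -0.715]
force: [-1.7, -0.1, 6.1]
grip_width: 0.0349
time: 21.32
ee_pos: [0.4762, -0.0638, 0.0903]
orientation: [-3.138, -0.002, -0.715]
force: [-1.8, -0.0, 6.6]
grip_width: 0.0348
```

View pics/s10c.png

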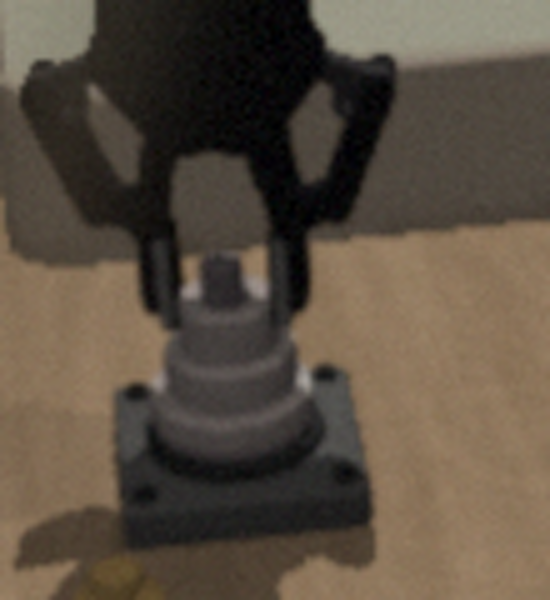

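```bash
python3 -m handwheel '[[0,0,0.0015,0,0,0,0.03]]' 60;  python3 -m handwheel '[[0,0,0.0015,0,0,0,0.03]]' 60; python3 -m handwheel '[[0,0,0.001,0,0,0,0.03]]' 60
```

```text
time: 21.5
ee_pos: [0.4763, -0.0638, 0.0889]
orientation: [-3.137, -0.002, -0.715]
force: [-1.0, 0.6, 6.8]
grip_width: 0.0345
time: 21.62
ee_pos: [0.4763, -0.0638, 0.0877]
orientation: [-3.137, -0.002, -0.715]
force: [-2.4, 0.4, 11.7]
grip_width: 0.0345
time: 21.75
ee_pos: [0.4763, -0.0638, 0.0872]
orientation: [-3.136, -0.002, -0.715]
force: [-2.9, 0.8, 13.8]
grip_width: 0.0344
```

```bash
python3 -m handwheel '[[0,0,0.0015,0,0,0,0.03]]' 60;  python3 -m handwheel '[[0,0,0.0015,0,0,0,0.03]]' 60
```

```text
time: 21.88
ee_pos: [0.4764, -0.0639, 0.0865]
orientation: [-3.135, -0.002, -0.715]
force: [-4.1, 0.5, 19.7]
grip_width: 0.0347
time: 22.0
ee_pos: [0.4764, -0.0639, 0.0863]
orientation: [-3.134, -0.002, -0.715]
force: [-5.7, 2.1, 29.1]
grip_width: 0.0345
```

It went hard at 29 N with almost no travel, and TCP z 0.0863 against 0.087 expected with the spring bottomed. So it is home. Relax, release and retreat.

```bash
python3 -m handwheel '[[0,0,-0.002,0,0,0,0.03],[0,0,0,0,0,0,0.03],[0,0,0,0,0,0,0.05],[0,0,0,0,0,0,0.07],[0,0,0,0,0,0,0.07],[0,0,0,0,0,0,0.07]]' 40; python3 -m handwheel '[[0,0,-0.01,0,0,0,0.07],[0,0,-0.03,0,0,0,0.07],[0,0,-0.05,0,0,0,0.07],[0,0,-0.05,0,0,0,0.07],[0,0.04,-0.02,0,0,0,0.07],[0,0.05,0,0,0,0,0.07],[0,0.05,0,0,0,0,0.07],[0,0.05,0,0,0,0,0.07],[0,0,0,0,0,0,0.07]]' ; python3 - <<'E'
from h import *
for n in("scene","top","wrist"):
    im=viewer.read_camera(n)[:,:,::-1];cv2.imwrite(f"pics/{n}11.png",im)
im=cv2.imread("pics/scene11.png");cv2.imwrite("pics/s11c.png",cv2.resize(cv2.convertScaleAbs(im[150:225,190:265],alpha=1.5),None,fx=7,fy=7,interpolation=cv2.INTER_CUBIC))
E
```

```text
time: 22.75
ee_pos: [0.4762, -0.0639, 0.0883]
orientation: [-3.133, -0.002, -0.715]
force: [0.3, 0.6, 1.3]
grip_width: 0.0701
time: 23.88
ee_pos: [0.3467, -0.2134, 0.2576]
orientation: [-3.132, -0.008, -0.716]
force: [0.1, -0.1, -0.6]
grip_width: 0.0699
```

View pics/s11c.png

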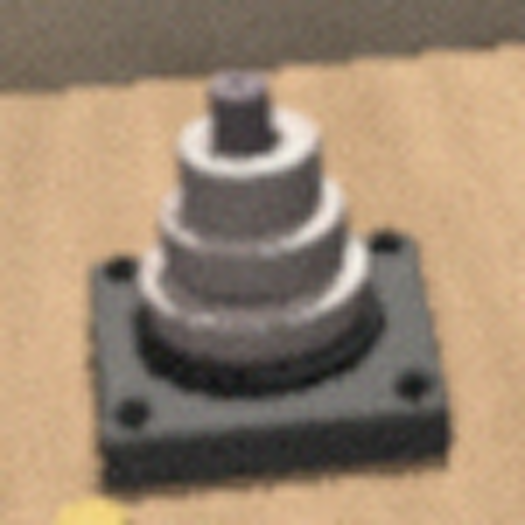

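View pics/top11.png

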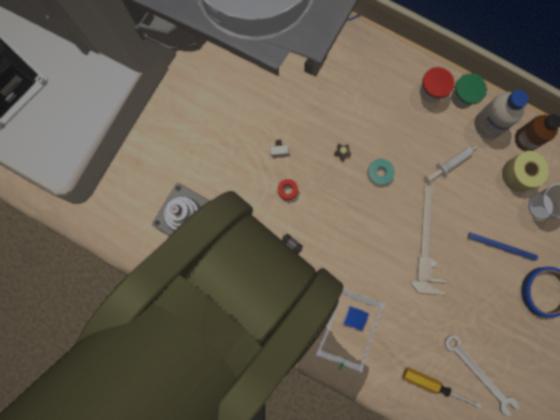

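View pics/scene11.png

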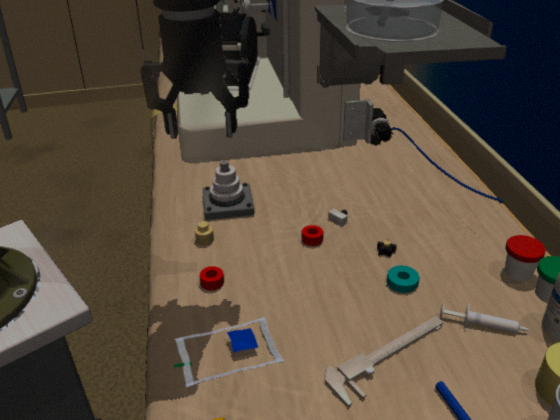

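The final views show the stack level on the arbor, widest to narrowest. In the scene crop the narrow top face is at row ≈142, and ≈139 is expected for home. The wide spacer's edge moved down ≈30 crop px, about 9 mm. The bystanders and look-alikes look unmoved and the gripper is clear.

```bash
python3 -m handwheel '[[0,0,0,0,0,0,0.07],[0,0,0,0,0,0,0.07],[0,0,0,0,0,0,0.07]]'; python3 - <<'E'
from rig import close_job
print(close_job())
E
```

```text
time: 24.4
ee_pos: [0.3517, -0.2082, 0.2567]
orientation: [-3.132, -0.006, -0.704]
force: [0.0, 0.3, -0.3]
grip_width: 0.0701
the job is handed in; nothing more can be done
None
```

The stack is finished and handed in at 24.4 s. The middle spacer went on first, then the narrow one, and both threaded without measurable contact force. I then pressed the stack down through the gripped narrow spacer.

**Pressing:** The wide spacer slid at about 7 N. The force then rose to 29 N at the last reading, with almost no further travel, so I took it as home. That stayed under the 40 N limit.

**Final checks:**
- **Stack:** it sits level in the order asked, and the narrow spacer's top face is at the image height expected for home.
- **Wide spacer:** it moved down about 9 mm in the pictures, against about 8 mm expected from where I first felt the washer.
- **Everything else:** the gripper is open and well clear. The weight, tee, star knob and the turquoise and red look-alikes looked unmoved in the scene view.

**What disagreed:**
- **Cameras:** they differed from each other by 2–3 mm. One scene reading of the held ring's offset from the arbor was several millimetres off and I set it aside.
- **Gripper opening:** it read 2–3 mm below the true ring diameters.
- **Height at the stop:** the tool ended about 0.8 mm lower than calculated. I put this down to measurement error.

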